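# Turn the stand's castle nut to its next pin slot

### The arm

A 6-joint arm with a two-finger parallel gripper is mounted at the origin on the work surface. World frame = base frame: x ahead of the robot, y to its left, z up, the work surface at z = 0. Lengths are in mm, angles in rad, forces in N, time in s.
With the tool pointing down it reaches from about 250 to 725 mm from the base axis. Payload 4 kg.
Tool frame: the origin (TCP) lies midway between the tips of the shut fingers; the grasp point (between the pads) lies 19 mm behind it (grasp_offset is the z of the grasp point in the tool frame, in mm); z points along the fingers, y is the line along which they close (so a half turn about z gives the same grasp; the last joint's range is limited). The gripper opens to 85 mm and grips with 20 to 120 N. Pads are 22 mm wide; open, the fingers measure 114 mm over their backs; the gripper's body (76 mm by 85 mm) begins 54 mm behind the grasp point. The pads swing forward as they close: fully open they stand 13 mm farther back than shut.
Start: joints at [1.219, 0.241, 0.005, 1.335, 0, 1.571], TCP at [172.292, 469.377, 231.306] pointing down, gripper open.
Joint ranges: [-2.72, 2.72], [-1.05, 1.87], [-1.09, 1.28], [-1.99, 2.15], [-1.42, 1.44], [-3.14, 3.14]. Speed limits (rad/s): [2.79, 2.79, 3.14, 3.14, 3.14, 3.14].

### API

Orientations are given as a unit quaternion [x, y, z, w].
In Python, from workcell import sense, snapshot, hand_in, recognise, tip_of, grasp_offset gives the robot as it stands.
- The arm moves only by the tool move_arm, never from a script. Its argument "plan" is one flat list of numbers, 7 for each row, row after row: the shift along the tool's x, y, z as a fraction of full scale, then the turn, a rotation vector about the tool's x, y, z as a fraction of full scale, then the opening in per cent of the stroke, from 0 (shut) to 100 (fully open). A call has 1 to 10 rows; each row is the pose to reach, as a shift and turn from the pose commanded when the call began, along the tool's axes at that moment; what a row does not reach only later rows make up. Full scale, the value 1, is 500 mm for a shift and 90 degrees for a turn. A row lasts 1/10 s, in which the tool goes at most 50 mm and 8.59 degrees, less where a joint would pass 70% of its speed; a pose out of reach is approached as far as the arm can. A call with a number of a shift or a turn outside -1 to 1 is refused whole. A call with a gripper value outside its range is refused whole. The fingers move at their own pace and stop on an object; "squeeze" is the grip in N (left out, the last holds). Time passes only in rows, so rows that repeat a pose let the fingers close. It gives the time, the measured TCP pose, the force, the opening and the grip force at its end, in the units of the state.
- sense(): the state, without advancing time (a new reading comes with each control period).
- snapshot(name): name is "side" or "top" or "wrist"; returns a dict with "frame" (480x640x3 uint8, blue, green, red), "z_map" (480x640 float32, mm along the optical axis (not along the pixel's ray), 0 where there is no reading), "vertical_fov" (degrees; the focal length in pixels is half the picture's height over the tangent of half this angle, whatever the lens; pixels are square), "cx", "cy" (the principal point, pixels), "cam_to_world" (4x4, takes a point from camera to world coordinates); the wrist camera has in their place "tool_from_camera" (4x4, takes a point from camera to tool coordinates, whose origin is the TCP and whose axes are the flange's). Camera axes: x right, y down, z forward; pixel columns grow to the right and rows downward; lengths in mm; the calibration is good to about 2 mm. A picture is of the moment at which its call begins: read the wrist's pose just before it.
- hand_in(): hands the job in; it is judged then, once.
Trained networks look in a picture, given as the dict that the camera call returned (one of the last four; its "shot" number tells which), for a name from the list of things; names that differ only in an ending like _2 or _b are one class to them, and where a whole thing is asked for, a point or a joint stands for the part that bears it (a point fixed in the world has none). Each returns a list of dicts, best first, with "score" (0 to 1); they miss things now and then, are a little off and sometimes report something else, mostly with a low value. They report only what shows in the picture. A call takes as long as a camera call.
- recognise(picture, target): "extent" ([left, top, width, height] in pixels, round what is visible of it).
- tip_of(picture, target): "position" ([column, row] in pixels: a listed point, or the origin of a listed thing).
The state is a dict: "t": time; "joint_pos": joint angles; "joint_velocities": joint speeds; "joint_torque": joint torques, N m; "eef_pos": TCP position; "orientation": TCP orientation; "wrist_force": force on the tool from outside, world axes, zero at the start; "moment": the same for the moment, N m; "finger_gap": opening from 0.0 (shut) to 1.0 (fully open); "grasp_force": force on a finger pad.
Only numpy, scipy, OpenCV 4.12 (cv2) and the standard library are available. Lean on these libraries where they do the work, as an engineer would, in place of code of your own. Each camera call takes 0.05 s, during which the arm holds its last target. There are 200 camera calls.

### The job

On the model-builder's bench, tighten the castle nut (clockwise seen from above) just as far as the next slot that lines up with the cross hole in its axle, so that a split pin could go straight through, and do not turn it on past that. Then let go of it. Leave the plain nut on the other stand as it is.

Things in the scene. Friction and masses are not known exactly. Their poses are not given: they have to be found in the camera images.
- castle_nut (a joint): Angle of the castle nut, rad, growing as it is turned clockwise seen from above (tightened). At 0 two opposite slots lie in line with the cross hole; the six slots repeat every 1.047 rad. It starts between -0.87 and -0.40, so the next slot when tightening is the one at 0. It turns stiffly (0.25 N m), does not rise or sink, and stays where it is left.
- castle_nut_mid (a point): On the castle nut's axis, 14 mm above its underside, a good gripping height. Turns with the nut: z up, x out through the middle of a flat and of the slot over it (as every 60 degrees). Plain steel hexagon, 46 mm across flats, 53 across corners, 33 high: 23 mm solid, then six teeth 10 mm high with 10 mm wide slots over the middles of the flats.
- stand: Fixed stand with the castle nut. Origin under its centre, below the nut's axis; x along its length. Grey foot 150 x 80 x 14 mm, round column (36 to 42 mm wide in its upper half), washer 42 mm wide, nut from 70 to 103 mm, bright axle 30 mm thick up to 106 mm. The 5 mm cross hole runs along the foot's length, level with the slots; a dark groove over the axle's end runs the same way.
- plain_nut_corner (a point): Top of one corner edge of the plain hexagonal nut (no slots, 46 mm across flats, 26 mm high) on the other stand, which is alike but has no groove or hole in its axle. This nut can turn too and must stay as it is. Which stand is on the left varies, and they point any way. A loose jar stands beyond the stands and a tape roll nearer the robot.

How it is judged:
By the outcome, as a careful person would: the job done as asked, in the order asked, and still so for the second after the job is handed in, with the robot touching nothing.
It also fails if it takes over 29 s, if anything falls off the work surface, if the arm or the gripper's body presses on something with over 40 N, if the wrist force passes 120 N, or if a joint passes its speed limit or range.

## Working session

There is one attempt and no reset: what is moved stays moved. The work goes in short steps, Python scripts to look and compute and a tool call to move; the robot and the scene stay as the last step left them, time stands still between calls to the robot, and variables do not carry over. Pictures are saved under pics/ and viewed, at most 10 in all, crops included, and the job is handed in when it is done.

Besides the shell and the picture viewer there is one more tool, called after "Request:" as name(argument=value, ...) on one line, values as JSON. move_arm: Moves the arm, as the interface text tells. Its arguments: {"type":"object","properties":{"plan":{"type":"array"},"squeeze":{"type":"number"}},"required":["plan"]}

```bash
mkdir -p pics
cat > h.py <<'E'
import numpy as np, cv2
from workcell import sense, snapshot, hand_in, recognise, tip_of, grasp_offset
from scipy.spatial.transform import Rotation as R
def f(p): return p["frame"].shape[0]/2/np.tan(np.radians(p["vertical_fov"])/2)
def T(p,s=None):
    if "cam_to_world" in p: return np.array(p["cam_to_world"])
    M=np.eye(4); M[:3,:3]=R.from_quat(s["orientation"]).as_matrix(); M[:3,3]=s["eef_pos"]
    return M@np.array(p["tool_from_camera"])
def ray(p,uv,z,M):  # intersect pixel ray with world height z
    d=M[:3,:3]@np.array([(uv[0]-p["cx"])/f(p),(uv[1]-p["cy"])/f(p),1]); o=M[:3,3]
    return o+d*(z-o[2])/d[2]
E
python3 - <<'E'
from h import *
s=sense(); print(s, grasp_offset)
for n in ["top","side"]:
    p=snapshot(n); M=T(p); cv2.imwrite(f"pics/{n}0.png",p["frame"])
    print(n,p["cx"],p["cy"],f(p),M.round(2).tolist())
    for t,z in [("castle_nut",90),("castle_nut_mid",84),("stand",0),("plain_nut_corner",96)]:
        r=tip_of(p,t) if t!="castle_nut" else recognise(p,t)
        for q in r[:2]:
            uv=q.get("position") or [q["extent"][0]+q["extent"][2]/2,q["extent"][1]+q["extent"][3]/2]
            print(t,round(q["score"],2),np.round(uv,1),ray(p,uv,z,M).round(1))
E
```

```text
{'t': 0.0, 'joint_pos': array([ 1.21901186e+00,  2.41425110e-01,  3.70996024e-03,  1.33518788e+00,
       -4.85880136e-06,  1.57080540e+00]), 'joint_velocities': array([ 7.82033792e-04, -1.89698329e-03,  6.32860644e-05,  1.36421777e-03,
       -9.88958335e-04, -1.26961933e-04]), 'joint_torque': array([ 5.55228835e-04, -3.72310817e+01,  2.52411532e+01,  1.69167953e-02,
        1.83410734e-04, -1.31630463e-05]), 'eef_pos': array([172.06947563, 468.78337939, 230.40144925]), 'orientation': array([ 1.74991046e-01,  9.84569461e-01, -1.03752269e-03, -1.81925430e-04]), 'wrist_force': array([-1.06955016,  0.38326011,  0.96244734]), 'moment': array([ 0.06152042, -0.0347967 ,  0.03068879]), 'grasp_force': 0.0, 'finger_gap': 1.0003606394708149} -18.700000000000003
top 321.0244943968054 244.00508250501977 541.9921298306004 [[-0.02, -0.99, 0.16, 451.91], [-1.0, 0.02, -0.01, 14.09], [0.0, -0.16, -0.99, 846.5], [0.0, 0.0, 0.0, 1.0]]
castle_nut 0.82 [427.  276.8] [ 525.9 -137.3   90. ]
stand 0.98 [413.4 283.4] [ 524.9 -133.4    0. ]
plain_nut_corner 0.78 [224.4 213.5] [622.1 145.8  96. ]
side 321.33888645136324 238.95768291606154 466.556573196127 [[0.79, -0.49, 0.36, 317.56], [-0.61, -0.64, 0.48, -322.34], [-0.01, -0.6, -0.8, 609.06], [0.0, 0.0, 0.0, 1.0]]
castle_nut 0.78 [367.  309.4] [ 527.5 -135.9   90. ]
castle_nut_mid 0.82 [360.7 313.3] [ 520.1 -133.1   84. ]
stand 0.58 [359.9 339.8] [ 525.  -133.7    0. ]
plain_nut_corner 0.66 [297.8 146.6] [628.2 151.9  96. ]
```

View pics/top0.png

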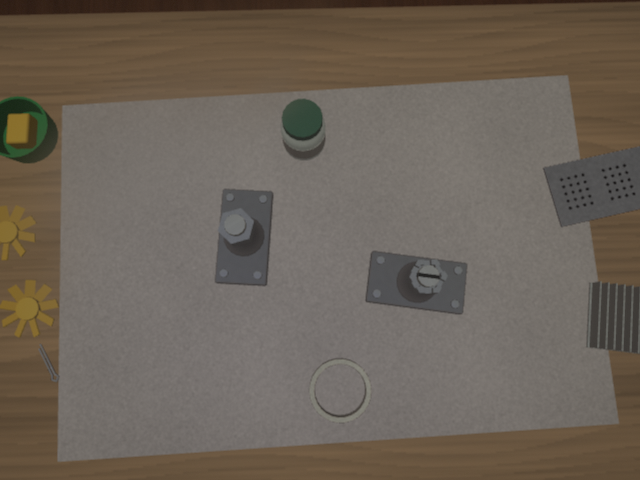

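Run:
```python
from h import *
s=sense(); p=snapshot("wrist"); print(np.array(p["tool_from_camera"]).round(3),f(p),p["cx"],p["cy"])
Rm=R.from_quat(s["orientation"]).as_matrix(); print(Rm.round(3))
tgt=np.array([525,-135,300.]); print(Rm.T@(tgt-s["eef_pos"]))
```

```text
[[  -0.      -0.964   -0.264   67.732]
 [   1.      -0.       0.       0.658]
 [  -0.      -0.264    0.964 -142.424]
 [   0.       0.       0.       1.   ]] 343.97638912370627 318.6439154446245 245.08753473078602
[[-0.939  0.345  0.   ]
 [ 0.345  0.939 -0.   ]
 [-0.    -0.    -1.   ]]
[-539.36056256 -445.78615791  -68.64529165]
```

Request:
move_arm(plan=[-0.54,-0.446,0,0,0,0,100,-0.54,-0.446,0,0,0,0,100,-0.54,-0.446,0,0,0,0,100,-0.54,-0.446,0,0,0,0,100,-0.54,-0.446,0,0,0,0,100,-0.54,-0.446,0,0,0,0,100,-0.54,-0.446,0,0,0,0,100,-0.54,-0.446,0,0,0,0,100])

```text
t: 1.35
eef_pos: [351.4, 162.1, 231.6]
orientation: [0.181, 0.984, -0.001, 0.001]
wrist_force: [-0.5, 0.8, -0.8]
finger_gap: 0.998
grasp_force: 0.0
```

Request:
move_arm(plan=[-0.54,-0.446,0,0,0,0,100,-0.54,-0.446,0,0,0,0,100,-0.54,-0.446,0,0,0,0,100,-0.54,-0.446,0,0,0,0,100,-0.54,-0.446,0,0,0,0,100,-0.54,-0.446,0,0,0,0,100,-0.54,-0.446,0,0,0,0,100,-0.54,-0.446,0,0,0,0,100,-0.54,-0.446,0,0,0,0,100,-0.54,-0.446,0,0,0,0,100])

```text
t: 2.35
eef_pos: [525.1, -134.0, 231.1]
orientation: [0.174, 0.985, 0.0, -0.001]
wrist_force: [0.2, -0.2, 0.7]
finger_gap: 1.0
grasp_force: 0.0
```

Run:
```python
from h import *
s=sense(); p=snapshot("wrist"); M=T(p,s); print(s["t"],s["eef_pos"],s["joint_pos"].round(3),R.from_quat(s["orientation"]).as_matrix().round(3))
np.savez("w1.npz",frame=p["frame"],z=p["z_map"],M=M)
for t,z in [("castle_nut_mid",84),("stand",0)]:
    for q in tip_of(p,t)[:2]: print(t,q["score"],q["position"],ray(p,q["position"],z,M).round(1))
e=recognise(p,"castle_nut")[:1]; print(e)
# top view rectified: 0.25mm/px at z=103, world x right, y up
def rect(z,c=(526,-136),n=600,k=8.):
    u,v=np.meshgrid(np.arange(n),np.arange(n)); X=c[0]+(u-n/2)/k; Y=c[1]-(v-n/2)/k
    P=np.stack([X,Y,0*X+z,0*X+1],-1)@np.linalg.inv(M).T
    return cv2.remap(p["frame"],(P[...,0]/P[...,2]*f(p)+p["cx"]).astype(np.float32),(P[...,1]/P[...,2]*f(p)+p["cy"]).astype(np.float32),cv2.INTER_CUBIC)
cv2.imwrite("pics/w1.png",p["frame"]); cv2.imwrite("pics/r1.png",rect(103))
```

```text
2.35 [ 525.11048573 -134.00960399  231.13756289] [-0.25   0.325  0.119  1.366  0.     0.1  ] [[-0.939  0.343 -0.001]
 [ 0.343  0.939  0.001]
 [ 0.001  0.    -1.   ]]
castle_nut_mid 0.8 [315.2, 233.7] [ 525.6 -136.5   84. ]
stand 0.97 [319.8, 219.1] [ 530.3 -133.6    0. ]
[{'extent': [289.2, 201.1, 58.2, 70.6], 'score': 0.85}]
```

View pics/r1.png

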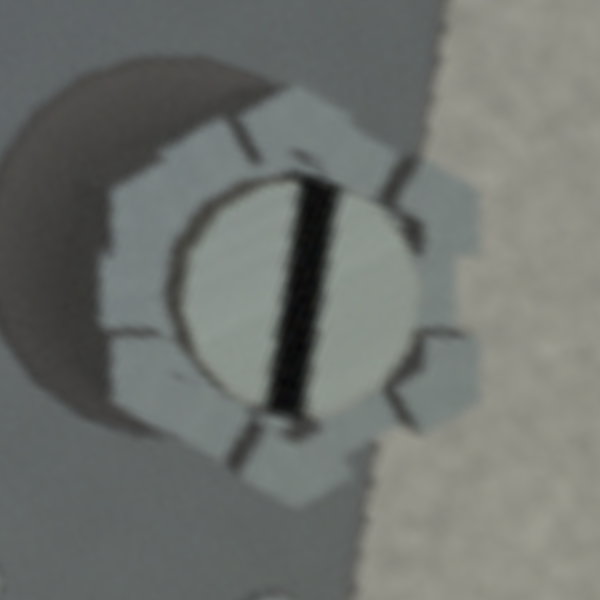

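View pics/w1.png

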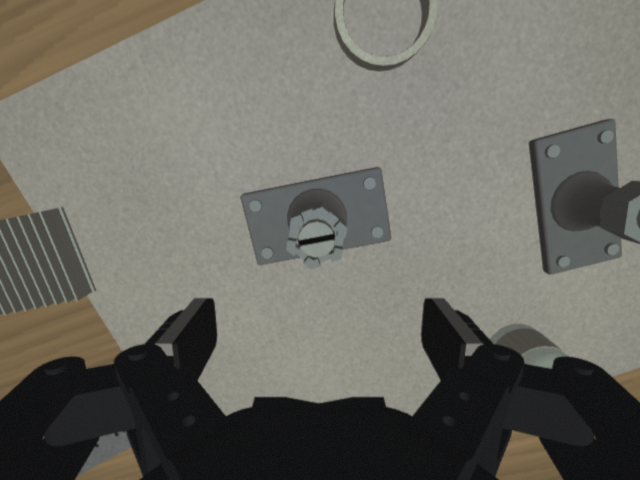

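The rectified view shows the nut centred near (297,297), with a corner straight up at (297,88) and vertical flats at x=110 and x=480. The slots are therefore at 0°, 60° and 120°. The groove runs from (318,185) to (285,412), at about 81.7°, so roughly 38° of clockwise turn is needed. In the wrist view the fingers are open and clear of everything. I'll refine the groove and foot directions from the saved picture.

Run:
```python
import cv2,numpy as np
im=cv2.imread("pics/r1.png"); g=cv2.cvtColor(im,6)
m=np.zeros_like(g); cv2.circle(m,(298,293),105,255,-1)
v,u=np.where((g<70)&(m>0)); r=cv2.fitLine(np.stack([u,v],1).astype(np.float32),cv2.DIST_HUBER,0,.01,.01).ravel(); print("groove",np.degrees(np.arctan2(-r[1],r[0])),r[2:])
# foot right edge: first bright pixel per row
for a,b in [(0,140),(480,600)]: print([(y,int(np.argmax(g[y,340:]>110))+340) for y in range(a,b,40)])
```

```text
groove 80.98784 [302.30396 293.6233 ]
[(0, 448), (40, 440), (80, 433), (120, 340)]
[(480, 340), (520, 367), (560, 358)]
```

Request:
move_arm(plan=[-0.001,-0.0026,0.05,0,0,0.055,100,-0.001,-0.0026,0.12,0,0,0.11,100,-0.001,-0.0026,0.2,0,0,0.11,100,-0.001,-0.0026,0.26,0,0,0.11,100,-0.001,-0.0026,0.31,0,0,0.11,100,-0.001,-0.0026,0.336,0,0,0.11,100,-0.001,-0.0026,0.336,0,0,0.11,100,-0.001,-0.0026,0.336,0,0,0.11,100])

```text
t: 3.35
eef_pos: [525.8, -136.3, 64.0]
orientation: [0.259, 0.966, 0.0, 0.0]
wrist_force: [0.5, -0.6, 0.4]
finger_gap: 1.0
grasp_force: 0.0
```

Request:
move_arm(plan=[0,0,0,0,0,0,0,0,0,0,0,0,0,0,0,0,0,0,0,0,0,0,0,0,0,0,0,0,0,0,0,0,0,0,0,0,0,0,0,0,0,0,0,0,0,0,0,0,0,0,0,0,0,0,0,0], squeeze=30)

```text
t: 4.15
eef_pos: [526.4, -136.7, 64.5]
orientation: [0.259, 0.966, 0.0, 0.001]
wrist_force: [0.2, 1.6, 6.2]
finger_gap: 0.534
grasp_force: 31.8
```

Run:
```python
from h import *
s=sense(); print({k:np.round(v,4) for k,v in s.items()}); A=R.from_quat(s["orientation"]).as_matrix(); print(np.degrees(np.arctan2(A[1,1],A[0,1])), A.T@s["wrist_force"])
```

```text
{'t': np.float64(4.15), 'joint_pos': array([-2.544e-01,  4.527e-01, -1.488e-01,  9.671e-01,  5.000e-04,
        2.700e-01]), 'joint_velocities': array([-0.001 , -0.0003,  0.0005, -0.0006,  0.    , -0.0012]), 'joint_torque': array([-7.11400e-01, -4.04863e+01,  2.02428e+01, -3.78300e-01,
       -3.25900e-01,  4.10000e-03]), 'eef_pos': array([ 526.3957, -136.7369,   64.503 ]), 'orientation': array([2.592e-01, 9.658e-01, 3.000e-04, 1.100e-03]), 'wrist_force': array([0.1529, 1.5739, 6.242 ]), 'moment': array([ 0.2924,  0.1295, -0.0135]), 'grasp_force': np.float64(31.8041), 'finger_gap': np.float64(0.5341)}
59.95155316003954 [ 0.64379834  1.44556613 -6.24166661]
```

Request:
move_arm(plan=[0,0,0,0,0,0,0,0,0,0,0,0,0.06,0,0,0,0,0,0,0.12,0,0,0,0,0,0,0.18,0,0,0,0,0,0,0.24,0,0,0,0,0,0,0.3,0,0,0,0,0,0,0.35,0,0,0,0,0,0,0.39,0,0,0,0,0,0,0.41,0,0,0,0,0,0,0.42,0], squeeze=70)

```text
t: 5.15
eef_pos: [526.2, -136.8, 64.6]
orientation: [0.558, 0.83, 0.0, 0.001]
wrist_force: [-0.4, 0.3, 7.3]
finger_gap: 0.532
grasp_force: 71.1
```

Request:
move_arm(plan=[0,0,0,0,0,0,0,0,0,0,0,0,0,0])

```text
t: 5.35
eef_pos: [526.2, -136.9, 64.6]
orientation: [0.558, 0.83, 0.0, 0.001]
wrist_force: [-0.3, 1.8, 7.0]
finger_gap: 0.529
grasp_force: 71.2
```

Run:
```python
from h import *
s=sense(); print({k:np.round(v,4) for k,v in s.items()}); A=R.from_quat(s["orientation"]).as_matrix(); print(np.degrees(np.arctan2(A[1,1],A[0,1])), A.T@s["wrist_force"])
p=snapshot("wrist"); M=T(p,s)
def rect(z,c=(526,-136),n=600,k=8.):
    u,v=np.meshgrid(np.arange(n),np.arange(n)); X=c[0]+(u-n/2)/k; Y=c[1]-(v-n/2)/k
    P=np.stack([X,Y,0*X+z,0*X+1],-1)@np.linalg.inv(M).T
    return cv2.remap(p["frame"],(P[...,0]/P[...,2]*f(p)+p["cx"]).astype(np.float32),(P[...,1]/P[...,2]*f(p)+p["cy"]).astype(np.float32),cv2.INTER_CUBIC)
cv2.imwrite("pics/r2.png",rect(103))
```

```text
{'t': np.float64(5.35), 'joint_pos': array([-2.545e-01,  4.525e-01, -1.488e-01,  9.675e-01,  2.000e-04,
        9.299e-01]), 'joint_velocities': array([ 0.0003,  0.0001, -0.0014,  0.0001,  0.0004,  0.0001]), 'joint_torque': array([ -0.4655, -40.0164,  20.2378,  -0.6217,  -0.185 ,  -0.0814]), 'eef_pos': array([ 526.2283, -136.8614,   64.6312]), 'orientation': array([5.582e-01, 8.297e-01, 4.000e-04, 9.000e-04]), 'wrist_force': array([-0.3416,  1.7801,  7.0069]), 'moment': array([ 0.1904,  0.2773, -0.11  ]), 'grasp_force': np.float64(71.1927), 'finger_gap': np.float64(0.529)}
22.13538935371823 [ 1.7703244   0.36590494 -7.00814538]
```

View pics/r2.png

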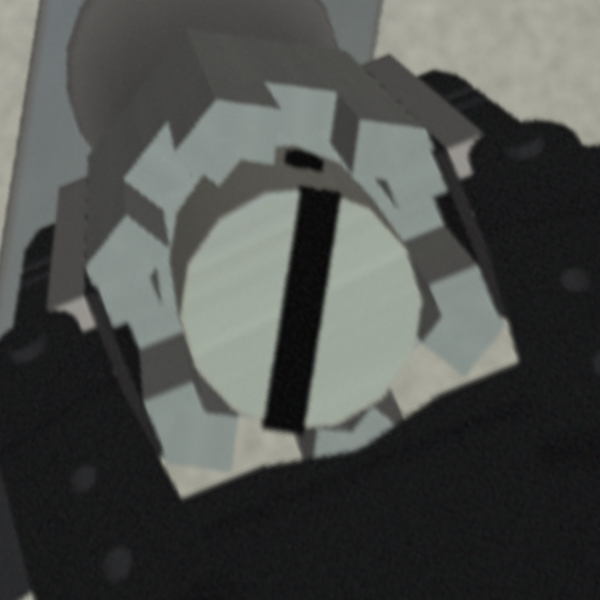

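The view shows the groove from (320,190) to (284,430), with the hole at (305,158) almost centred in the slot above it. About 1° remains, so I'll add that and then release.

Request:
move_arm(plan=[0,0,0,0,0,0.005,0,0,0,0,0,0,0.01,0,0,0,0,0,0,0.01,0,0,0,0,0,0,0.01,0])

```text
t: 5.8
eef_pos: [526.2, -136.9, 64.6]
orientation: [0.565, 0.825, 0.0, 0.001]
wrist_force: [-0.9, 1.4, 7.6]
finger_gap: 0.529
grasp_force: 71.2
```

Request:
move_arm(plan=[0,0,0,0,0,0,100,0,0,0,0,0,0,100,0,0,0,0,0,0,100,0,0,0,0,0,0,100,0,0,0,0,0,0,100,0,0,0,0,0,0,100,0,0,0,0,0,0,100,0,0,-0.03,0,0,0,100,0,0,-0.1,0,0,0,100])

```text
t: 6.7
eef_pos: [522.8, -136.1, 110.7]
orientation: [0.565, 0.825, -0.001, -0.004]
wrist_force: [1.2, 0.1, -0.3]
finger_gap: 0.997
grasp_force: 0.0
```

Request:
move_arm(plan=[0,0,-0.1,0,0,0,100,0,0,-0.2,0,0,0,100,0,0,-0.24,0,0,0,100,0,0,-0.24,0,0,0,100,0,0,-0.24,0,0,0,100])

```text
t: 7.2
eef_pos: [525.6, -136.8, 233.3]
orientation: [0.565, 0.825, 0.0, 0.0]
wrist_force: [-0.1, 0.4, -0.9]
finger_gap: 1.0
grasp_force: 0.0
```

Run:
```python
from h import *
s=sense(); print(s["t"],s["eef_pos"],s["finger_gap"])
p=snapshot("wrist"); M=T(p,s)
def rect(z,c=(526,-136),n=600,k=8.):
    u,v=np.meshgrid(np.arange(n),np.arange(n)); X=c[0]+(u-n/2)/k; Y=c[1]-(v-n/2)/k
    P=np.stack([X,Y,0*X+z,0*X+1],-1)@np.linalg.inv(M).T
    return cv2.remap(p["frame"],(P[...,0]/P[...,2]*f(p)+p["cx"]).astype(np.float32),(P[...,1]/P[...,2]*f(p)+p["cy"]).astype(np.float32),cv2.INTER_CUBIC)
im=rect(103); g=cv2.cvtColor(im,6); m=np.zeros_like(g); cv2.circle(m,(300,298),85,255,-1)
v,u=np.where((g<60)&(m>0)); r=cv2.fitLine(np.stack([u,v],1).astype(np.float32),cv2.DIST_HUBER,0,.01,.01).ravel(); print("groove",np.degrees(np.arctan2(-r[1],r[0])))
cv2.imwrite("pics/r3.png",im)
```

```text
7.2 [ 525.55522261 -136.75431566  233.33890565] 0.9999238816125618
groove 81.04113
```

View pics/r3.png

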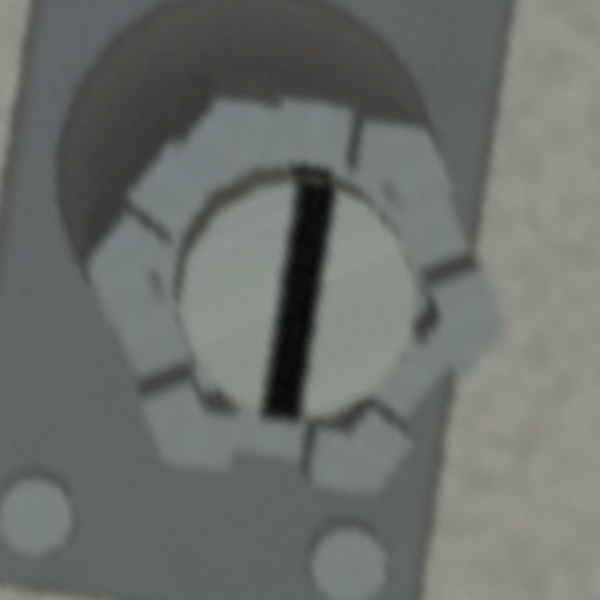

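The slot, at about 81.5°, lines up with the groove at 81.0°. The nut is free and the gripper is clear of it.

```bash
python3 -c "
from workcell import hand_in; print(hand_in())"
```

```text
the job is handed in; nothing more can be done
None
```

I tightened the castle nut about 39° clockwise, so its slot sits within about 0.5° of the cross hole in the last picture; I then let go, left the plain nut untouched, and handed in after about 7 s of robot time.

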